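# Check a bucket tappet on the bench micrometer gauge

### The job

Clamp the loose bucket tappet in the green bench gauge, ready to read its height: stand it on the round spot of the drawn-out steel slide and push the slide all the way home, so that the tappet is under the spindle. Then turn the black ratchet cap on top clockwise (seen from above) until the spindle has come down on the tappet and the cap slips about a quarter turn past the thimble; tighten by the cap alone, so that its slip clutch and not your grip sets the pressure. Leave the tappet clamped there with the slide home, and do not shove the valves and valve springs lying around.

Things in the scene. Friction and masses are not known exactly. Their poses are not given: they have to be found in the camera images.
- tappet: bucket tappet to be measured: a plain grey steel cup, closed end up, 29 mm in diameter and 22 mm high, about 50 g, standing loose on the bench (z = 0) to the right of the gauge's front. Origin: centre of its underside; z up along its axis. Its yaw means nothing.
- gauge: the gauge: dark green casting, 208 x 120 mm, fixed to the bench; only its place and yaw differ. Origin on the bench under the spindle axis; x points from its open front to its column, z up. The base reaches 116 mm to -x, 92 mm to +x and 60 mm to each side, and is 47 mm high. An arm on the column carries the spindle (boss 30 mm in diameter, 101 to 131 mm above the bench).
- slide_spot (a point): centre of the engraved circle (33 mm across) on the slide, where the tappet must stand, 55 mm above the bench; it moves with the slide. x points to the column (the way the slide is pushed home), z up. The slide is a flat steel plate 50 mm wide (y). A V stop 10 mm high stands behind the circle, its faces 3 mm clear of a centred tappet; nothing stands at the circle's sides.
- tab_top (a point): middle of the top edge of the black push tab at the front of the slide; 68 mm in front of slide_spot (its -x) and 24 mm above the slide's face. The tab is an upright plate 8 mm thick (x), 30 mm wide (y), its lower edge 10 mm below the slide's face. Push its front face, or pinch it, to move the slide.
- slide (a joint): how far the slide is drawn out of the gauge towards its front, m: 0 = home (stop), 0.075 = fully out. Starts 0.065 to 0.075 out. It moves with about 1.5 N of friction and stays where it is left. At 0 slide_spot is exactly under the spindle.
- spindle_face (a point): centre of the flat lower face of the vertical spindle (8 mm in diameter), on the measuring axis; it moves only up and down. It starts 25 to 27 mm above the level of the slide's face, so it comes down 2 to 5 mm to touch the tappet.
- cap_mid (a point): middle of the ratchet cap on top of the gauge, on the measuring axis, 177 mm above the bench. The cap is a black ribbed cylinder 18 mm in diameter and 24 mm high (12 mm above and below this point) with a white mark on top; nothing stands beside or above it. Below it are a 3 mm neck and the thimble, whose shoulder is 15 mm below this point: do not pinch or press on that.
- ratchet (a joint): slip of the cap past the thimble, rad: 0 at the start, growing when the cap is turned clockwise seen from above while the tappet stops the thimble. The clutch drags the thimble with up to about 0.03 N m, then slips smoothly and without limit; the spindle then presses with 10 to 15 N. Anticlockwise it does not slip: the thimble turns back with the cap and the spindle rises.
- thimble (a joint): angle of the thimble (steel, 24 mm in diameter, 23 mm high, under the cap), rad, growing clockwise seen from above. It drives the spindle 10 mm down per turn. It starts at 1.4 to 2.6 and stops at 4.1 to 4.3 with the spindle on the tappet: the first 1.5 to 2.9 rad of the cap's turning close the gap, only the rest is slip; several grasps are needed. It stays where it is left.
- spindle (a joint): travel of the spindle downwards, m; follows the thimble (0.010 / 6.283 m per rad). At 0 its face is 29 mm above the slide's face.
- cylinder_head: large grey cylinder head lying fixed on the bench between the robot and the gauge: it fills x 0.255 to 0.472, y -0.044 to 0.616, up to z = 0.162. Keep the gripper and wrist clear of it.
- camshaft_0: fixed camshaft standing upright on a low plate (x 0.518 to 0.628, y -0.390 to -0.188, 37 mm high) right of the work; origin at its foot, up to 50 mm thick, top at z = 0.49. Swing round it close to the robot. A paper roll hangs behind it (x over 0.64, y -0.42 to 0, z over 0.51).
- camshaft_1: second fixed upright camshaft on the same plate, top at z = 0.48; origin at its foot.
- valve_spring_0: bystander: dark valve spring standing on the bench left of the gauge, 24 mm in diameter, 32 mm high; origin: centre of its underside. Not to be moved.
- valve_spring_1: bystander: dark valve spring standing on the bench left of the gauge, 24 mm in diameter, 32 mm high; origin: centre of its underside. Not to be moved.
- valve_0: bystander: dark engine valve lying on the bench, 98 mm long, disc 31 mm in diameter; origin: under its middle, x along its stem. Not to be moved.
- valve_1: bystander: dark engine valve lying on the bench, 98 mm long, disc 31 mm in diameter; origin: under its middle, x along its stem. Not to be moved.
- valve_2: bystander: dark engine valve lying on the bench, 98 mm long, disc 31 mm in diameter; origin: under its middle, x along its stem. Not to be moved.
There are look-alikes about, which are no part of the job. Leave any blue or red look-alike of the tappet alone.

How it is judged:
By the outcome, as a careful person would: the job done as asked, in the order asked, and still so for the second after the job is handed in, with the robot touching nothing.
It also fails if it takes over 72 s, if anything falls off the work surface, if the arm or the gripper's body presses on something with over 40 N, if the wrist force passes 120 N, or if a joint passes its speed limit or range.

### The arm

A 6-joint arm with a two-finger parallel gripper is mounted at the origin on a cart in front of the work surface, level with it; the furniture and walls round the work are solid. World frame = base frame: x ahead of the robot, y to its left, z up, the work surface at z = 0. Lengths are in m, angles in rad, forces in N, time in s.
With the tool pointing down it reaches from about 0.35 to 0.925 m from the base axis. Payload 6.4 kg.
Tool frame: the origin (TCP) lies on the centre line of the jaws, within the pads' length; the fingertips stand 14 mm ahead of it and the grasp point (between the pads) lies 5 mm behind it; z points along the fingers, y is the line along which they close (so a half turn about z gives the same grasp; the last joint's range is limited). The gripper opens to 85 mm and grips with 20 to 120 N. Pads are 22 mm wide; open, the fingers measure 114 mm over their backs; the gripper's body (76 mm by 85 mm) begins 54 mm behind the grasp point. The pads swing forward as they close: fully open they stand 13 mm farther back than shut.
Start: joints at [1.064, 0.245, 1.558, -0, 1.339, -0.174], TCP at [0.212, 0.614, 0.245] pointing down, gripper open.
Joint ranges: [-3.13, 3.13], [-1.02, 2.26], [0.13, 2.54], [-0.95, 4.09], [0.21, 2.88], [-2.74, 2.74]. Speed limits (rad/s): [2.57, 2.57, 3.14, 3.14, 3.14, 3.14].

### API

Orientations are given as a rotation vector (axis times angle).
In Python, from plant import manip gives the robot as it stands.
- The arm moves only by the shell command python3 -m crank 'ROWS' [OPENING] [FORCE]. ROWS is a JSON object of lists of equal length, an entry for each row: "slide": the shift along the tool's x, y, z in units of 0.75 m (1.0 is 0.75 m), a list of three; "delta_rot": the turn, a rotation vector about the tool's x, y, z in units of pi/4 rad (1.0 is pi/4 rad), a list of three. A call has 1 to 10 rows; each row is the pose to reach, as a shift and turn from the pose commanded when the call began, along the tool's axes at that moment; what a row does not reach only later rows make up. A row lasts 1/12 s, in which the tool goes at most 41.7 mm and 7.16 degrees, less where a joint would pass 70% of its speed; a pose out of reach is approached as far as the arm can. A call with a number of a shift or a turn outside -1 to 1 is refused whole. A call with a gripper value outside its range is refused whole. OPENING is the gripper command: -1 is fully open, 1 is shut, values between are in proportion, set as the call begins (- or left out, the last holds). The fingers move at their own pace and stop on an object; FORCE is the grip in N (left out, the last holds). Time passes only in rows, so rows that repeat a pose let the fingers close. It gives the time, the measured TCP pose, the force, the opening and the grip force at its end, in the units of the state.
- manip.state(): the state, without advancing time (a new reading comes with each control period).
- manip.read_camera(name): name is "scene" or "top" or "wrist"; returns (picture, depth): 420x560x3 uint8, red, green, blue; 420x560 float32, m along the optical axis (not along the pixel's ray), 0 where there is no reading.
- manip.get_calibration(name): a dict with "fx", "fy", "cx", "cy" (pixels), "xyz" and "rotation" of the camera in the world. Camera axes: x right, y down, z forward; pixel columns grow to the right and rows downward; lengths in m; the calibration is good to about 2 mm. The wrist camera is an equidistant fisheye: a pixel r from the principal point sees the ray r / f radians off the axis. A picture is of the moment at which its call begins: read the wrist's pose just before it. get_calibration takes no time and is no camera call; for the wrist camera it gives the pose at the moment of the call.
- manip.close_job(): hands the job in; it is judged then, once.
The state is a dict: "clock": time; "joint_positions": joint angles; "dq": joint speeds; "joint_efforts": joint torques, N m; "tool_pos": TCP position; "orientation": TCP orientation; "ft_force": force on the tool from outside, world axes, zero at the start; "torque": the same for the moment, N m; "gripper_width": opening from 0.0 (shut) to 1.0 (fully open); "grip_force": force on a finger pad.
Only numpy, scipy, OpenCV 4.12 (cv2) and the standard library are available. Lean on these libraries where they do the work, as an engineer would, in place of code of your own. Each camera call takes 0.05 s, during which the arm holds its last target. There are 200 camera calls.

## Working session

There is one attempt and no reset: what is moved stays moved. The work goes in short steps, Python scripts to look and compute and a shell command to move; the robot and the scene stay as the last step left them, time stands still between calls to the robot, and variables do not carry over. Pictures are saved under pics/ and viewed, at most 10 in all, crops included, and the job is handed in when it is done.

```bash
ls; mkdir -p pics; python3 - <<'E'
from plant import manip
import cv2,numpy as np
s=manip.state();print(s)
for n in("scene","top"):
    p,d=manip.read_camera(n);c=manip.get_calibration(n);print(n,c)
    cv2.imwrite(f"pics/{n}0.png",p[...,::-1]);np.savez(f"pics/{n}0.npz",p=p,d=d)
E
```

```text
pics
{'clock': 0.0, 'joint_positions': array([ 1.06389992e+00,  2.45788203e-01,  1.55900385e+00, -5.59644851e-06,
        1.33867852e+00, -1.74051968e-01]), 'dq': array([ 0.00099516,  0.00036913,  0.0001393 ,  0.00038295, -0.00045392,
        0.0001397 ]), 'joint_efforts': array([ 1.83481738e-03, -4.29491293e+01, -3.26137340e+01, -2.78077363e-05,
        5.29027922e-03, -1.04299980e-05]), 'tool_pos': array([0.21208575, 0.61387543, 0.2442023 ]), 'orientation': array([-5.20315508e-01, -3.09757339e+00,  2.78279463e-03]), 'ft_force': array([-0.29043022,  0.4722255 ,  0.75358732]), 'torque': array([-0.02288724,  0.02800681, -0.00393718]), 'grip_force': 0.0, 'gripper_width': 1.0032280885250626}
scene {'fx': 407.7116299723655, 'fy': 407.7116299723655, 'cx': 284.0422652906777, 'cy': 210.75308120080518, 'xyz': array([ 0.00217689, -0.64275308,  0.70915082]), 'rotation': array([-2.04770002,  0.80111249, -0.39650636])}
top {'fx': 530.103704920286, 'fy': 530.103704920286, 'cx': 294.13521397392975, 'cy': 208.98734551464986, 'xyz': array([0.32621156, 0.00481932, 1.66814796]), 'rotation': array([-2.13779527,  2.17122024, -0.16319327])}
```

View pics/scene0.png

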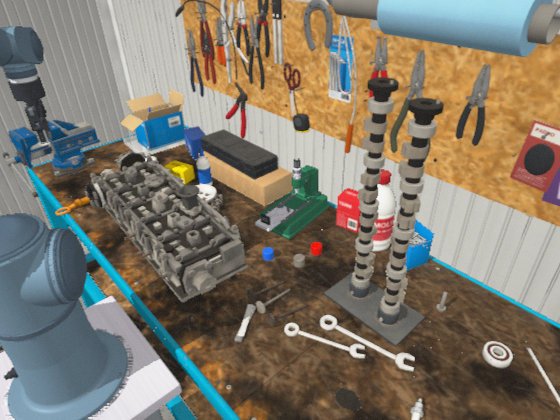

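View pics/top0.png

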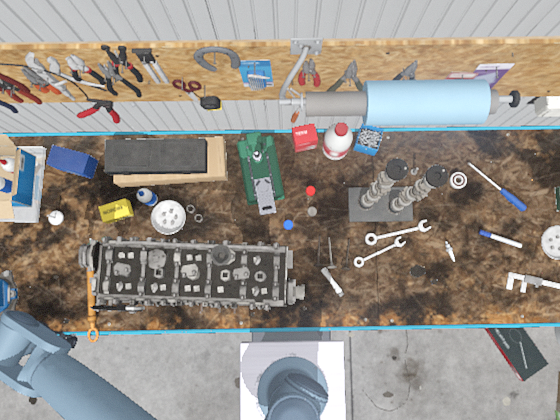

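The scene view shows the gauge at about (290,205), with a blue cup at (268,254), a grey cup at (299,261) and a red cup at (317,248). In the top view the grey cup is at (312,211), blue at (288,224) and red at (311,190). The candidates are these three cups, and by the description it is the grey one. I'll check it in a crop and measure it.

```bash
cat > h.py <<'E'
import numpy as np,cv2
from scipy.spatial.transform import Rotation as R
def cloud(p,d,c):
    v,u=np.mgrid[:d.shape[0],:d.shape[1]]
    P=np.dstack([(u-c['cx'])/c['fx']*d,(v-c['cy'])/c['fy']*d,d])
    W=P@R.from_rotvec(c['rotation']).as_matrix().T+c['xyz']
    W[d==0]=np.nan
    return W
def proj(X,c):
    q=R.from_rotvec(c['rotation']).as_matrix().T@(np.asarray(X)-c['xyz'])
    return c['fx']*q[0]/q[2]+c['cx'],c['fy']*q[1]/q[2]+c['cy']
E
python3 - <<'E'
from plant import manip
from h import *
for n in("top","scene"):
    z=np.load(f"pics/{n}0.npz");p,d=z['p'],z['d'];c=manip.get_calibration(n);W=cloud(p,d,c)
    hsv=cv2.cvtColor(p,cv2.COLOR_RGB2HSV)
    X,Y,Z=W[...,0],W[...,1],W[...,2]
    # gauge green
    g=(hsv[...,0]>60)&(hsv[...,0]<90)&(hsv[...,1]>100)&(X>.4)&(X<.9)&(abs(Y)<.3)
    if g.sum(): print(n,'green',g.sum(),[ (np.nanmin(W[g][:,i]).round(3),np.nanmax(W[g][:,i]).round(3)) for i in range(3)])
    b=g&(abs(Z-.047)<.006)
    r=cv2.minAreaRect(W[b][:,:2].astype(np.float32));print('base rect',r)
    # cups
    for nm,(u,v) in dict(top=dict(grey=(312,211),blue=(288,224),red=(311,190)),scene=dict(grey=(299,261),blue=(268,254),red=(317,248)))[n].items():
        w=W[v-12:v+13,u-12:u+13].reshape(-1,3);t=w[abs(w[:,2]-.022)<.005];rr=cv2.minEnclosingCircle(t[:,:2].astype(np.float32));print(nm,W[v,u].round(3),len(t),rr)
    # cap top
    t=(Z>.183)&(Z<.195)&(X>.55)&(X<.8)&(abs(Y-.08)<.1)
    print('cap',t.sum(),np.nanmean(W[t],0) if t.sum() else'')
    # slide face
    t=(abs(Z-.055)<.004)&(hsv[...,1]<60)&(X>.45)&(X<.75)&(abs(Y-.08)<.1)
    print('slide',t.sum(),cv2.minAreaRect(W[t][:,:2].astype(np.float32)))
    t=(abs(Z-.079)<.005)&(X>.45)&(X<.62)&(abs(Y-.08)<.1)
    if t.sum():print('tab',t.sum(),W[t].mean(0))
    a=p[120:310,170:370] if n=="top" else p[140:340,170:370]
    cv2.imwrite(f"pics/{n}c.png",cv2.resize(a,None,fx=3,fy=3,interpolation=2)[...,::-1])
a=cv2.imread("pics/topc.png");b=cv2.imread("pics/scenec.png")
E
```

```text
top green 478 [(np.float64(0.577), np.float64(0.787)), (np.float64(0.018), np.float64(0.16)), (np.float64(0.009), np.float64(0.139))]
base rect ((0.6863992810249329, 0.08892981708049774), (0.19149835407733917, 0.10877040773630142), 10.306538581848145)
grey [ 0.55  -0.072  0.024] 56 ((0.5520204305648804, -0.07247946411371231), 0.014875495806336403)
blue [0.51  0.003 0.022] 52 ((0.5103839039802551, 0.0032361731864511967), 0.014138618484139442)
red [ 0.617 -0.071  0.022] 54 ((0.6178155541419983, -0.06906533241271973), 0.014508713968098164)
cap 31 [0.69856753 0.09081044 0.1884469 ]
slide 503 ((0.6477304100990295, 0.08307942748069763), (0.21390454471111298, 0.06583687663078308), 9.633797645568848)
tab 24 [0.54929725 0.0762468  0.07753644]
scene green 1780 [(np.float64(0.583), np.float64(0.797)), (np.float64(0.013), np.float64(0.147)), (np.float64(0.006), np.float64(0.159))]
base rect ((0.6839607954025269, 0.08533959090709686), (0.19034963846206665, 0.11132773011922836), 8.307873725891113)
grey [ 0.542 -0.082  0.021] 82 ((0.5525253415107727, -0.07198390364646912), 0.01549016684293747)
blue [ 0.503 -0.008  0.022] 79 ((0.5114767551422119, 0.0031695410143584013), 0.01520867645740509)
red [ 0.61  -0.079  0.023] 73 ((0.6193596124649048, -0.06995802372694016), 0.01562613993883133)
cap 29 [0.69790789 0.08836058 0.18762683]
slide 513 ((0.6348937749862671, 0.07972798496484756), (0.1896243542432785, 0.06964153051376343), 8.640374183654785)
tab 31 [0.55788477 0.06487134 0.07763465]
```

View pics/topc.png

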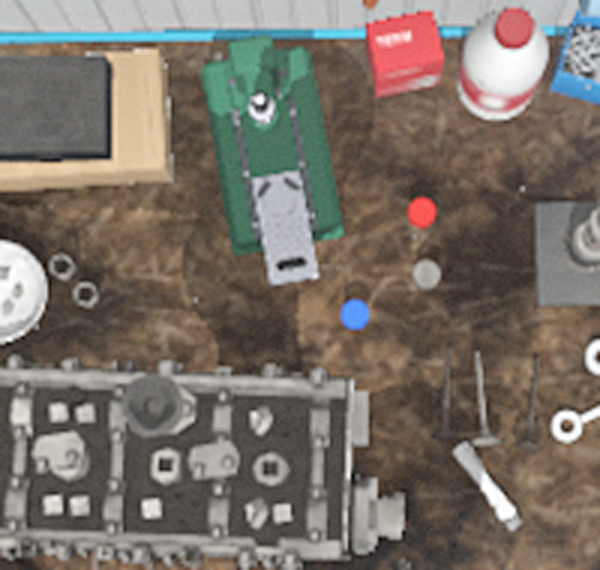

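The crop shows the plain grey cup at crop (427,274), at about (0.552, -0.072). The blue cup at (355,314) and the red one at (422,212) are the look-alikes. The slide is drawn out, with its spot near crop (282,195). I'll write a target helper and start moving.

```bash
cat >> h.py <<'E'
def to(xyz,yaw_deg,s=None):
    from plant import manip
    s=s or manip.state();T=R.from_rotvec(s['orientation'])
    a=np.radians(yaw_deg);G=R.from_matrix(np.array([[np.cos(a),np.sin(a),0],[np.sin(a),-np.cos(a),0],[0,0,-1]]))
    print('slide',(T.inv().apply(np.asarray(xyz)-s['tool_pos'])/.75).round(4),'rot',((T.inv()*G).as_rotvec()/(np.pi/4)).round(4),'dist',np.linalg.norm(xyz-s['tool_pos']).round(3))
def st():
    from plant import manip
    s=manip.state();print(round(s['clock'],2),s['tool_pos'].round(4),'yaw',np.degrees(np.arctan2(*R.from_rotvec(s['orientation']).as_matrix()[[1,0],0])).round(2),'j',s['joint_positions'].round(2),'F',s['ft_force'].round(1),'w',round(s['gripper_width'],3),'g',round(s['grip_force'],1));return s
E
python3 -c "
from h import *
to([.552,-.072,.2],189.2); to([.382,.27,.245],180)"
```

```text
slide [-0.7271 -0.7162  0.0601] rot [-0.0021 -0.0009 -0.6281] dist 0.767
slide [-0.3639 -0.3594 -0.0005] rot [-0.0022 -0.0007 -0.4237] dist 0.384
```

```bash
python3 -m crank '{"slide":[[-0.04,-0.04,0],[-0.08,-0.08,0],[-0.12,-0.12,0],[-0.16,-0.16,0],[-0.2,-0.2,0],[-0.24,-0.24,0],[-0.28,-0.28,0],[-0.31,-0.31,0],[-0.34,-0.34,0],[-0.36,-0.36,0]],"delta_rot":[[0,0,-0.04],[0,0,-0.08],[0,0,-0.12],[0,0,-0.16],[0,0,-0.2],[0,0,-0.24],[0,0,-0.28],[0,0,-0.34],[0,0,-0.4],[0,0,-0.42]]}' 0.0
python3 -c "
from h import *
st();to([.552,-.072,.2],189.2)"
```

```text
clock: 0.93
tool_pos: [0.3799, 0.2685, 0.245]
orientation: [-0.005, -3.141, 0.001]
ft_force: [0.3, 0.3, 0.4]
gripper_width: 0.501
grip_force: 0.0
0.93 [0.3799 0.2685 0.245 ] yaw 179.82 j [ 0.37 -0.2   2.02 -0.    1.33 -1.2 ] F [0.3 0.3 0.4] w 0.501 g 0.0
slide [-0.2309 -0.4532  0.0602] rot [-8.000e-04 -2.000e-04 -2.085e-01] dist 0.384
```

```bash
python3 -m crank '{"slide":[[-0.02,-0.04,0],[-0.045,-0.09,0],[-0.07,-0.14,0],[-0.095,-0.19,0.01],[-0.12,-0.24,0.02],[-0.145,-0.29,0.03],[-0.17,-0.34,0.04],[-0.195,-0.39,0.05],[-0.22,-0.43,0.06],[-0.231,-0.453,0.06]],"delta_rot":[[0,0,-0.02],[0,0,-0.04],[0,0,-0.06],[0,0,-0.08],[0,0,-0.1],[0,0,-0.12],[0,0,-0.14],[0,0,-0.17],[0,0,-0.2],[0,0,-0.208]]}' 0.0
python3 - <<'E'
from h import *
from plant import manip
manip.read_camera("wrist")
st();c=manip.get_calibration("wrist");print(c)
p,d=manip.read_camera("wrist");np.savez("pics/w1.npz",p=p,d=d)
cv2.imwrite("pics/w1.png",p[...,::-1])
st();to([.552,-.072,.2],189.2)
E
```

```text
clock: 1.77
tool_pos: [0.552, -0.0729, 0.1982]
orientation: [0.248, -3.129, -0.0]
ft_force: [-1.0, 0.0, 0.6]
gripper_width: 0.501
grip_force: 0.0
1.82 [ 0.5529 -0.0744  0.199 ] yaw -171.04 j [-0.34  0.08  1.83 -0.    1.23 -2.06] F [-1.2 -2.2  0.7] w 0.499 g 0.0
{'fx': 325.19226210127806, 'fy': 325.19226210127806, 'cx': 278.6774896370259, 'cy': 208.8430492397559, 'xyz': array([ 0.47145718, -0.08803555,  0.32836069]), 'rotation': array([1.8865413 , 2.20750546, 0.36527162])}
1.87 [ 0.5521 -0.0721  0.1994] yaw -171.04 j [-0.33  0.08  1.84 -0.    1.23 -2.06] F [-0.3  0.5  0. ] w 0.496 g 0.0
slide [ 0.0001  0.0001 -0.0008] rot [ 0.0004 -0.0015 -0.0053] dist 0.001
```

View pics/w1.png

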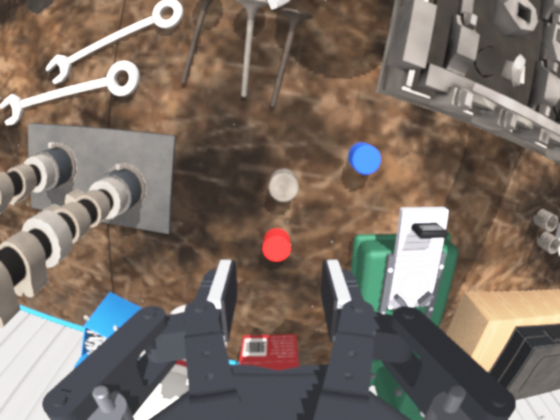

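The wrist view shows the grey tappet at (283,185), red at (277,245) and blue at (365,158). The gauge slide with its tab is at (430,230), and the spot is at about (415,265).

```bash
cat >> h.py <<'E'
def wcloud(d,c):
    v,u=np.mgrid[:d.shape[0],:d.shape[1]]
    x,y=u-c['cx'],v-c['cy'];r=np.hypot(x,y)+1e-9;th=r/c['fx']
    k=np.tan(np.minimum(th,1.5))/r
    P=np.dstack([x*k*d,y*k*d,d]);W=P@R.from_rotvec(c['rotation']).as_matrix().T+c['xyz'];W[(d==0)|(th>1.2)]=np.nan
    return W
E
python3 - <<'E'
from h import *
from plant import manip
z=np.load("pics/w1.npz");p,d=z['p'],z['d'];c=manip.get_calibration("wrist");W=wcloud(d,c)
Z=W[...,2]
for u,v in((283,185),(277,245),(365,158)):
    m=np.zeros(d.shape,bool);m[v-20:v+21,u-20:u+21]=1
    t=W[m&(abs(Z-.022)<.004)];print(len(t),cv2.minEnclosingCircle(t[:,:2].astype(np.float32)),np.nanmedian(t[:,2]))
print('tab',W[230,430],'spot',W[265,415])
m=(abs(Z-.055)<.004)&(p.max(2)>150);m[:, :390]=0;m[:,460:]=0
print('slide',m.sum(),cv2.minAreaRect(W[m][:,:2].astype(np.float32)))
m=(abs(Z-.079)<.004)&(p.max(2)<90);m[:, :390]=0;m[:,460:]=0;m[300:]=0
t=W[m];print('tab',m.sum(),t.mean(0),cv2.minAreaRect(t[:,:2].astype(np.float32)))
hsv=cv2.cvtColor(p,cv2.COLOR_RGB2HSV)
m=(abs(Z-.047)<.004)&(hsv[...,0]>60)&(hsv[...,0]<95)&(hsv[...,1]>90)
print('base',m.sum(),cv2.minAreaRect(W[m][:,:2].astype(np.float32)))
cv2.imwrite("pics/w1c.png",cv2.resize(p[200:320,350:470],None,fx=5,fy=5,interpolation=2)[...,::-1])
E
```

```text
683 ((0.5512560606002808, -0.06884726136922836), 0.01489535067230463) 0.023319793624022478
592 ((0.6173847317695618, -0.06553284823894501), 0.014880168251693249) 0.02337636442387067
678 ((0.5105767846107483, 0.006793995853513479), 0.015024570748209953) 0.023465514448054225
tab [0.55445227 0.06607133 0.07682347] spot [0.60066443 0.07462575 0.05638668]
slide 3912 ((0.548499345779419, 0.07024648040533066), (0.22783711552619934, 0.0644817054271698), 8.749528884887695)
tab 205 [0.54503603 0.06316846 0.07925908] ((0.4745720326900482, 0.03232663869857788), (0.19446168839931488, 0.028422262519598007), 24.36823844909668)
base 1878 ((0.6399971842765808, 0.08289269357919693), (0.10416516661643982, 0.10798889398574829), 9.695961952209473)
```

View pics/w1c.png

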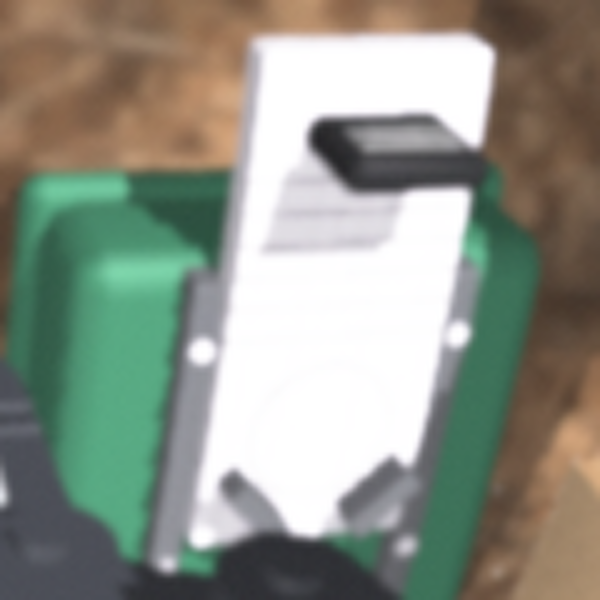

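The crop shows the tab at (405,150), the V stop legs at (250,500) and (375,490), and the engraved ring centred near crop (322,432), which is full pixel (414,286). The first picture was taken while the arm was settling, so I'll re-measure now.

```bash
python3 - <<'E'
from h import *
from plant import manip
s=st();c=manip.get_calibration("wrist")
p,d=manip.read_camera("wrist");np.savez("pics/w2.npz",p=p,d=d,**c)
W=wcloud(d,c);Z=W[...,2]
u,v=283,185
m=np.zeros(d.shape,bool);m[v-20:v+21,u-20:u+21]=1
t=W[m&(abs(Z-.023)<.004)];xy,r=cv2.minEnclosingCircle(t[:,:2].astype(np.float32));print('tappet',xy,r)
hsv=cv2.cvtColor(p,cv2.COLOR_RGB2HSV)
x0=np.array([.698,.0895]);a=np.radians(9.2);e=np.array([np.cos(a),np.sin(a)]);n=np.array([-e[1],e[0]])
m=np.isfinite(Z)&(abs((W[...,:2]-x0)@n)<.07)
L=np.dstack([(W[...,:2]-x0)@e,(W[...,:2]-x0)@n])
# slide edges: bright & z~.056, in gauge-local coordinates
b=m&(abs(Z-.056)<.005)&(hsv[...,1]<50)&(p.max(2)>170)
for lo in np.arange(-.17,-.05,.015):
    k=b&(L[...,0]>lo)&(L[...,0]<lo+.015)
    if k.sum()>5:print(round(lo,3),k.sum(),L[k][:,1].min().round(4),L[k][:,1].max().round(4))
print('slide front',np.sort(L[b][:,0])[:60:10])
k=m&(p.max(2)<80)&(abs(Z-.07)<.02)&(L[...,0]<-.11)&(L[...,0]>-.17)
print('tab',k.sum(),L[k].min(0),L[k].max(0),L[k].mean(0),np.nanmax(Z[k]))
print('ring', L[286,414],Z[286,414])
to([xy[0],xy[1],.03],189.2)
E
```

```text
1.87 [ 0.5521 -0.0721  0.1994] yaw -171.04 j [-0.33  0.08  1.84 -0.    1.23 -2.06] F [-0.3  0.5  0. ] w 0.496 g 0.0
tappet (0.5518267750740051, -0.07134035229682922) 0.014744977466762066
-0.17 176 -0.0246 0.0253
-0.155 554 -0.0249 0.0252
-0.14 297 -0.0248 0.0252
-0.125 616 -0.0247 0.026
-0.11 610 -0.0296 0.0322
-0.095 618 -0.0307 0.0341
-0.08 547 -0.0251 0.0291
-0.065 301 -0.024 0.0278
-0.05 89 -0.0285 0.0328
slide front [-0.26646069 -0.15771484 -0.15731299 -0.15722916 -0.15715017 -0.15708871]
tab 192 [-0.14532833 -0.01471655] [-0.13915311  0.01479815] [-0.14246334 -0.00311345] 0.08071635269963959
ring [-0.07271708  0.00486617] 0.05606122354212145
slide [-0.0005 -0.0017  0.2261] rot [ 0.0012 -0.0016 -0.0033] dist 0.17
```

```bash
python3 -m crank '{"slide":[[0,-0.001,0.03],[0,-0.001,0.08],[0,-0.001,0.13],[0,-0.001,0.17],[0,-0.001,0.2],[0,-0.001,0.22],[0,-0.001,0.235],[0,-0.001,0.24],[0,-0.001,0.24]],"delta_rot":[[0,0,0],[0,0,0],[0,0,0],[0,0,0],[0,0,0],[0,0,0],[0,0,0],[0,0,0],[0,0,0]]}' 0.0
python3 -m crank '{"slide":[[0,0,0],[0,0,0],[0,0,0],[0,0,0],[0,0,0],[0,0,0]],"delta_rot":[[0,0,0],[0,0,0],[0,0,0],[0,0,0],[0,0,0],[0,0,0]]}' 0.6 30
python3 -c "
from h import *
st()"
```

```text
clock: 2.67
tool_pos: [0.5512, -0.0691, 0.0199]
orientation: [0.253, -3.13, -0.001]
ft_force: [0.5, -0.1, 0.4]
gripper_width: 0.501
grip_force: 0.0
clock: 3.17
tool_pos: [0.5528, -0.0702, 0.0217]
orientation: [-0.251, 3.129, -0.001]
ft_force: [-1.9, 2.0, 7.1]
gripper_width: 0.32
grip_force: 30.2
3.17 [ 0.5528 -0.0702  0.0217] yaw -170.82 j [-0.33  0.35  1.9   0.    0.89 -2.06] F [-1.9  2.   7.1] w 0.32 g 30.2
```

```bash
python3 -m crank '{"slide":[[0,0,-0.02],[0,0,-0.06],[0,0,-0.1],[0,0,-0.14],[0,0,-0.17],[0,0,-0.18],[0,0,-0.18],[0,0,-0.18]],"delta_rot":[[0,0,0],[0,0,0],[0,0,0],[0,0,0],[0,0,0],[0,0,0],[0,0,0],[0,0,0]]}'
python3 - <<'E'
from h import *
from plant import manip
s=st();c=manip.get_calibration("wrist");p,d=manip.read_camera("wrist");W=wcloud(d,c)
cv2.imwrite("pics/w3.png",p[...,::-1])
q=R.from_rotvec(s['orientation']).inv().apply((W.reshape(-1,3)-s['tool_pos'])).reshape(W.shape)
m=(abs(q[...,0])<.04)&(abs(q[...,1])<.013)&(abs(q[...,2])<.03)
t=q[m];print(m.sum(),t.min(0),t.max(0),np.median(t,0))
to([.6259,.0778,s['tool_pos'][2]],189.2)
E
```

```text
clock: 3.83
tool_pos: [0.5511, -0.0699, 0.1543]
orientation: [0.252, -3.13, -0.001]
ft_force: [0.5, 0.1, -1.2]
gripper_width: 0.317
grip_force: 29.8
3.83 [ 0.5511 -0.0699  0.1543] yaw -170.81 j [-0.33  0.13  1.87 -0.    1.15 -2.06] F [ 0.5  0.1 -1.2] w 0.317 g 29.8
3764 [-0.01389592 -0.01298922 -0.02557134] [0.01594355 0.01299219 0.02206901] [ 0.00606544  0.00053087 -0.0011638 ]
slide [-0.1306  0.1781 -0.0014] rot [ 0.0018 -0.0036 -0.0003] dist 0.166
```

View pics/w3.png

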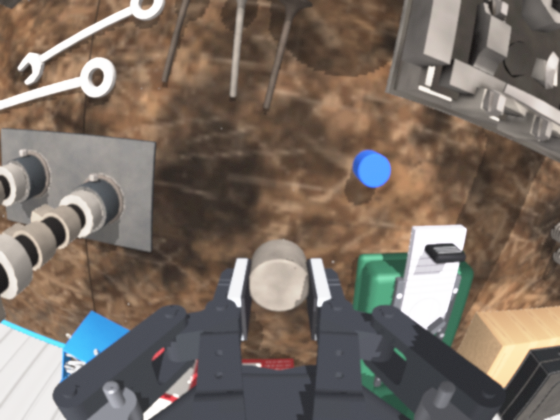

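The tappet is held between the pads at (280,275), and red and blue have not been disturbed. Next I'll move over the spot.

```bash
python3 -m crank '{"slide":[[-0.015,0.02,0],[-0.04,0.055,0],[-0.065,0.09,0],[-0.09,0.12,0],[-0.11,0.15,0],[-0.125,0.17,0],[-0.132,0.178,0],[-0.132,0.178,0],[-0.132,0.178,0]],"delta_rot":[[0,0,0],[0,0,0],[0,0,0],[0,0,0],[0,0,0],[0,0,0],[0,0,0],[0,0,0],[0,0,0]]}'
python3 - <<'E'
from h import *
from plant import manip
s=st();c=manip.get_calibration("wrist");p,d=manip.read_camera("wrist");W=wcloud(d,c)
Z=W[...,2]
x0=np.array([.698,.0895]);a=np.radians(9.2);e=np.array([np.cos(a),np.sin(a)]);n=np.array([-e[1],e[0]])
L=np.dstack([(W[...,:2]-x0)@e,(W[...,:2]-x0)@n])
k=(p.max(2)<80)&(abs(Z-.07)<.015)&(L[...,0]<-.12)&(L[...,0]>-.17)&(abs(L[...,1])<.03)
print('tab',k.sum(),L[k].min(0),L[k].max(0))
b=(abs(Z-.056)<.005)&(p.max(2)>170)&(L[...,0]>-.17)&(L[...,0]<-.12)&(abs(L[...,1])<.04)
print('slide',b.sum(),L[b].min(0),L[b].max(0),np.median(Z[b]))
q=R.from_rotvec(s['orientation']).inv().apply((W.reshape(-1,3)-s['tool_pos'])).reshape(W.shape)
m=(abs(q[...,0])<.04)&(abs(q[...,1])<.013)&(abs(q[...,2])<.03);t=q[m];print(t.min(0),t.max(0))
to([.6269,.0780,.0775],189.2)
E
```

```text
clock: 4.63
tool_pos: [0.6272, 0.0772, 0.1536]
orientation: [0.252, -3.129, 0.0]
ft_force: [0.4, -0.3, 0.4]
gripper_width: 0.318
grip_force: 29.8
4.63 [0.6272 0.0772 0.1536] yaw -170.8 j [-0.06  0.3   1.67 -0.    1.18 -1.79] F [ 0.4 -0.3  0.4] w 0.318 g 29.8
tab 462 [-0.14442824 -0.01231028] [-0.13793823  0.01456818]
slide 2965 [-0.15686379 -0.02402842] [-0.12000123  0.02623322] 0.055629280491917205
[-0.01357436 -0.01295127 -0.02562819] [0.01575142 0.01299996 0.02219331]
slide [-0.      0.0018  0.102 ] rot [ 0.0001 -0.0029 -0.001 ] dist 0.077
```

```bash
python3 -m crank '{"slide":[[0,0.002,0.015],[0,0.002,0.04],[0,0.002,0.065],[0,0.002,0.082],[0,0.002,0.092],[0,0.002,0.098],[0,0.002,0.101],[0,0.002,0.101],[0,0.002,0.101]],"delta_rot":[[0,0,0],[0,0,0],[0,0,0],[0,0,0],[0,0,0],[0,0,0],[0,0,0],[0,0,0],[0,0,0]]}'; python3 -c "
from h import *
st()"
```

```text
clock: 5.43
tool_pos: [0.6285, 0.0789, 0.0804]
orientation: [-0.251, 3.13, -0.0]
ft_force: [-0.2, -0.2, 0.5]
gripper_width: 0.32
grip_force: 29.8
5.43 [0.6285 0.0789 0.0804] yaw -170.81 j [-0.05  0.4   1.69 -0.    1.05 -1.78] F [-0.2 -0.2  0.5] w 0.32 g 29.8
```

```bash
python3 -m crank '{"slide":[[0,0,0],[0,0,0.001],[0,0,0.002],[0,0,0.002]],"delta_rot":[[0,0,0],[0,0,0],[0,0,0],[0,0,0]]}'; python3 -c "
from h import *
st()"
```

```text
clock: 5.77
tool_pos: [0.6284, 0.0791, 0.0788]
orientation: [-0.252, 3.13, -0.0]
ft_force: [0.1, 0.4, 1.3]
gripper_width: 0.318
grip_force: 31.3
5.77 [0.6284 0.0791 0.0788] yaw -170.8 j [-0.05  0.4   1.69 -0.    1.05 -1.78] F [0.1 0.4 1.3] w 0.318 g 31.3
```

```bash
python3 -m crank '{"slide":[[0.001,0,0.001],[0.0015,0,0.002],[0.0015,0,0.003],[0.0015,0,0.003],[0.0015,0,0.003]],"delta_rot":[[0,0,0],[0,0,0],[0,0,0],[0,0,0],[0,0,0]]}'; python3 -c "
from h import *
st()"
```

```text
clock: 6.18
tool_pos: [0.6288, 0.0791, 0.0786]
orientation: [-0.251, 3.127, -0.0]
ft_force: [-1.9, 1.5, 10.6]
gripper_width: 0.317
grip_force: 35.7
6.18 [0.6288 0.0791 0.0786] yaw -170.8 j [-0.05  0.4   1.7   0.    1.04 -1.79] F [-1.9  1.5 10.6] w 0.317 g 35.7
```

```bash
python3 -m crank '{"slide":[[0,0,-0.001],[0,0,-0.002],[0,0,-0.002]],"delta_rot":[[0,0,0],[0,0,0],[0,0,0]]}'
python3 -m crank '{"slide":[[0,0,0],[0,0,0],[0,0,0],[0,0,0]],"delta_rot":[[0,0,0],[0,0,0],[0,0,0],[0,0,0]]}' 0.1
python3 -m crank '{"slide":[[0,0,-0.01],[0,0,-0.04],[0,0,-0.08],[0,0,-0.12],[0,0,-0.15],[0,0,-0.16],[0,0,-0.16],[0,0,-0.16]],"delta_rot":[[0,0,0],[0,0,0],[0,0,0],[0,0,0],[0,0,0],[0,0,0],[0,0,0],[0,0,0]]}'
cat > look.py <<'E'
from h import *
from plant import manip
s=st();c=manip.get_calibration("wrist");p,d=manip.read_camera("wrist");W=wcloud(d,c)
Z=W[...,2]
x0=np.array([.698,.0895]);a=np.radians(9.2);e=np.array([np.cos(a),np.sin(a)]);n=np.array([-e[1],e[0]])
L=np.dstack([(W[...,:2]-x0)@e,(W[...,:2]-x0)@n])
near=(abs(L[...,1])<.03)
k=near&(p.max(2)<80)&(abs(Z-.07)<.015)&(L[...,0]<-.05)&(L[...,0]>-.17)
if k.sum():print('tab',k.sum(),L[k].min(0),L[k].max(0))
k=near&(abs(Z-.078)<.004)&(L[...,0]<.02)&(L[...,0]>-.11)
if k.sum():print('tappet top',k.sum(),cv2.minEnclosingCircle(L[k].astype(np.float32)))
k=near&(abs(Z-.189)<.005)&(np.abs(L[...,0])<.02)
if k.sum():print('cap top',k.sum(),L[k].min(0),L[k].max(0))
cv2.imwrite("pics/look.png",p[...,::-1])
E
python3 look.py; cp pics/look.png pics/w4.png
```

```text
clock: 6.43
tool_pos: [0.6281, 0.079, 0.0787]
orientation: [-0.251, 3.128, -0.0]
ft_force: [0.8, 1.5, 7.5]
gripper_width: 0.318
grip_force: 33.8
clock: 6.77
tool_pos: [0.6271, 0.0786, 0.0775]
orientation: [-0.251, 3.131, -0.001]
ft_force: [1.2, -1.9, 5.0]
gripper_width: 0.453
grip_force: 2.4
clock: 7.43
tool_pos: [0.6258, 0.079, 0.1958]
orientation: [0.252, -3.129, -0.001]
ft_force: [-0.7, 0.2, 0.1]
gripper_width: 0.449
grip_force: 0.0
7.43 [0.6258 0.079  0.1958] yaw -170.8 j [-0.05  0.25  1.65  0.    1.25 -1.79] F [-0.7  0.2  0.1] w 0.449 g 0.0
tab 281 [-0.14415708 -0.01236726] [-0.13864711  0.01392251]
tappet top 985 ((-0.07185109704732895, -0.000404945487389341), 0.014850132167339325)
cap top 52 [-0.00843994 -0.0051507 ] [-0.00489989  0.00759436]
```

View pics/w4.png

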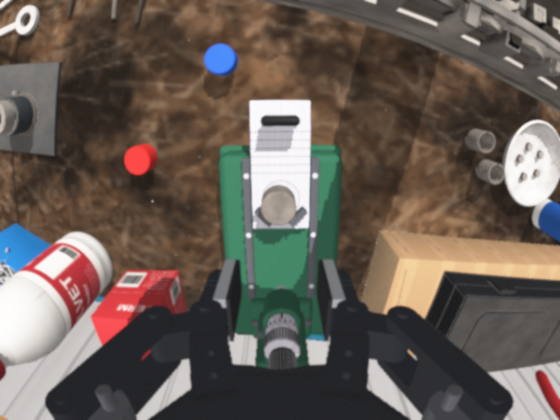

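The tappet stands centred on the ring at (278,204) in front of the V, to within about 1 mm of the spot. The tab is at (280,121) and the cap at about (282,345). Next I'll go in front of the tab with the fingers shut.

```bash
python3 -m crank '{"slide":[[0.02,0,0],[0.05,0,0],[0.08,0,0],[0.11,0,0],[0.122,0,0],[0.126,0,0],[0.126,0,0]],"delta_rot":[[0,0,0],[0,0,0],[0,0,0],[0,0,0],[0,0,0],[0,0,0],[0,0,0]]}' 1
python3 -m crank '{"slide":[[0,0,0.02],[0,0,0.06],[0,0,0.1],[0,0,0.13],[0,0,0.15],[0,0,0.16],[0,0,0.16],[0,0,0.16]],"delta_rot":[[0,0,0],[0,0,0],[0,0,0],[0,0,0],[0,0,0],[0,0,0],[0,0,0],[0,0,0]]}'
cat > loc.py <<'E'
from h import *
s=st();x0=np.array([.698,.0895]);a=np.radians(9.2);e=np.array([np.cos(a),np.sin(a)])
v=s['tool_pos'][:2]-x0;print('local',(v@e).round(4),(v@[-e[1],e[0]]).round(4))
E
python3 loc.py
```

```text
clock: 8.07
tool_pos: [0.5329, 0.0638, 0.1962]
orientation: [0.251, -3.13, -0.001]
ft_force: [0.4, 0.4, 1.1]
gripper_width: 0.004
grip_force: 0.0
clock: 8.73
tool_pos: [0.5342, 0.0638, 0.0775]
orientation: [-0.252, 3.131, 0.0]
ft_force: [-0.4, -0.2, 0.1]
gripper_width: 0.002
grip_force: 0.0
8.73 [0.5342 0.0638 0.0775] yaw -170.8 j [-0.09  0.21  1.94  0.    0.99 -1.82] F [-0.4 -0.2  0.1] w 0.002 g 0.0
local -0.1658 0.0008
```

```bash
python3 -m crank '{"slide":[[-0.005,0,0],[-0.01,0,0],[-0.015,0,0],[-0.022,0,0],[-0.03,0,0],[-0.038,0,0],[-0.046,0,0],[-0.054,0,0],[-0.06,0,0],[-0.063,0,0]],"delta_rot":[[0,0,0],[0,0,0],[0,0,0],[0,0,0],[0,0,0],[0,0,0],[0,0,0],[0,0,0],[0,0,0],[0,0,0]]}' 1
python3 loc.py; python3 -m crank '{"slide":[[-0.003,0,0],[-0.008,0,0],[-0.014,0,0],[-0.02,0,0],[-0.026,0,0],[-0.031,0,0],[-0.035,0,0],[-0.038,0,0],[-0.04,0,0],[-0.04,0,0]],"delta_rot":[[0,0,0],[0,0,0],[0,0,0],[0,0,0],[0,0,0],[0,0,0],[0,0,0],[0,0,0],[0,0,0],[0,0,0]]}'
python3 loc.py
```

```text
clock: 9.57
tool_pos: [0.5808, 0.0715, 0.0772]
orientation: [-0.252, 3.131, 0.0]
ft_force: [-1.9, 0.2, 0.2]
gripper_width: 0.004
grip_force: 0.8
9.57 [0.5808 0.0715 0.0772] yaw -170.8 j [-0.07  0.31  1.82  0.    1.01 -1.8 ] F [-1.9  0.2  0.2] w 0.004 g 0.8
local -0.1186 0.0009
clock: 10.4
tool_pos: [0.6101, 0.076, 0.0773]
orientation: [-0.252, 3.131, -0.0]
ft_force: [-0.4, 0.4, -0.3]
gripper_width: 0.003
grip_force: 0.2
10.4 [0.6101 0.076  0.0773] yaw -170.81 j [-0.06  0.36  1.74 -0.    1.03 -1.79] F [-0.4  0.4 -0.3] w 0.003 g 0.2
local -0.0889 0.0008
```

```bash
python3 -m crank '{"slide":[[-0.002,0,0],[-0.004,0,0],[-0.006,0,0],[-0.008,0,0],[-0.009,0,0],[-0.009,0,0]],"delta_rot":[[0,0,0],[0,0,0],[0,0,0],[0,0,0],[0,0,0],[0,0,0]]}'
python3 loc.py; python3 -m crank '{"slide":[[-0.001,0,0],[-0.002,0,0],[-0.003,0,0],[-0.003,0,0]],"delta_rot":[[0,0,0],[0,0,0],[0,0,0],[0,0,0]]}'
python3 loc.py
```

```text
clock: 10.9
tool_pos: [0.6167, 0.0772, 0.0773]
orientation: [-0.252, 3.131, -0.0]
ft_force: [-0.2, 0.9, -0.2]
gripper_width: -0.003
grip_force: 0.3
10.9 [0.6167 0.0772 0.0773] yaw -170.81 j [-0.06  0.38  1.73 -0.    1.04 -1.79] F [-0.2  0.9 -0.2] w -0.003 g 0.3
local -0.0823 0.0008
clock: 11.23
tool_pos: [0.6169, 0.0772, 0.0773]
orientation: [0.252, -3.126, 0.001]
ft_force: [-10.4, -2.6, 6.9]
gripper_width: -0.002
grip_force: 5.1
11.23 [0.6169 0.0772 0.0773] yaw -170.78 j [-0.06  0.38  1.72 -0.    1.04 -1.79] F [-10.4  -2.6   6.9] w -0.002 g 5.1
local -0.0821 0.0008
```

The slide is home: the stop pushed back with about 10 N. I'll retreat, rise and look.

```bash
python3 -m crank '{"slide":[[0.005,0,0],[0.015,0,0],[0.015,0,-0.04],[0.015,0,-0.09],[0.015,0,-0.14],[0.015,0,-0.18],[0.015,0,-0.21],[0.015,0,-0.22],[0.015,0,-0.22],[0.015,0,-0.22]],"delta_rot":[[0,0,0],[0,0,0],[0,0,0],[0,0,0],[0,0,0],[0,0,0],[0,0,0],[0,0,0],[0,0,0],[0,0,0]]}' 0.3
python3 look.py; cp pics/look.png pics/w5.png; python3 - <<'E'
from h import *
from plant import manip
z=np.load("pics/top0.npz");W=cloud(z['p'],z['d'],manip.get_calibration("top"))
m=(W[...,2]>.2)&(W[...,2]<.5)&(abs(W[...,1]-.09)<.15)&(W[...,0]>.6);print(np.nanpercentile(W[m][:,0],[0,1,10,50]))
E
```

```text
clock: 12.07
tool_pos: [0.607, 0.0758, 0.2412]
orientation: [0.252, -3.131, -0.0]
ft_force: [-0.3, 0.9, -0.6]
gripper_width: 0.346
grip_force: 0.0
12.07 [0.607  0.0758 0.2412] yaw -170.81 j [-0.06  0.16  1.66  0.    1.32 -1.79] F [-0.3  0.9 -0.6] w 0.346 g 0.0
tab 175 [-0.07085169 -0.01149029] [-0.06413863  0.01455426]
tappet top 606 ((-0.029888557270169258, 0.0005654739215970039), 0.0430326871573925)
cap top 389 [-0.00817238 -0.00669805] [0.00911126 0.01077936]
[0.75472759 0.77775632 0.83010995 0.84993372]
```

View pics/w5.png

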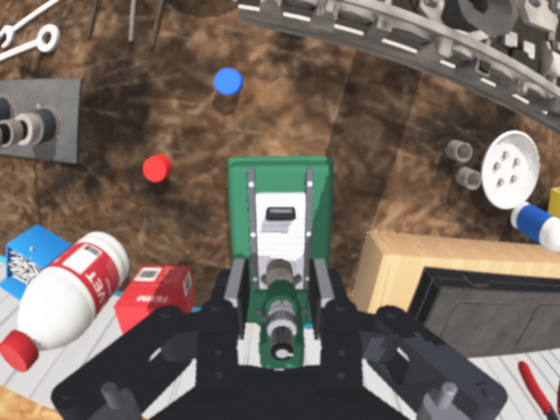

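The slide is home with the tab centre at -0.067, and the tappet is under the spindle at (280,270). The cap is at (282,347) and its measured centre is about (0.698, 0.0905). I'll move over the cap with the wrist wound back by 45°.

```bash
python3 -c "
from h import *
to([.6982,.0905,.245],234)"
python3 -m crank '{"slide":[[-0.01,0,0],[-0.03,0,0],[-0.055,0,0],[-0.08,0,0],[-0.1,0,0],[-0.115,0,0],[-0.122,0,0],[-0.123,0,0],[-0.123,0,0]],"delta_rot":[[0,0,-0.1],[0,0,-0.25],[0,0,-0.4],[0,0,-0.55],[0,0,-0.7],[0,0,-0.85],[0,0,-1],[0,0,-1],[0,0,-1]]}' 0.2
python3 - <<'E'
from h import *
to([.6982,.0905,.183],234)
from plant import manip
s=st();c=manip.get_calibration("wrist");p,d=manip.read_camera("wrist");W=wcloud(d,c)
cv2.imwrite("pics/w6.png",p[...,::-1])
k=(abs(W[...,2]-.189)<.006)&(np.hypot(W[...,0]-.698,W[...,1]-.09)<.016)
t=W[k];print(k.sum(),t.min(0),t.max(0),cv2.minEnclosingCircle(t[:,:2].astype(np.float32)))
E
```

```text
slide [-0.1238 -0.0002 -0.0071] rot [ 0.0024 -0.0033 -0.9958] dist 0.093
clock: 12.87
tool_pos: [0.6977, 0.0905, 0.2395]
orientation: [1.425, -2.796, -0.003]
ft_force: [-0.7, -0.2, 0.5]
gripper_width: 0.397
grip_force: 0.0
slide [-0.0006 -0.0008  0.0753] rot [ 0.0044 -0.0029  0.0005] dist 0.056
12.87 [0.6977 0.0905 0.2395] yaw -125.98 j [-0.03  0.37  1.41  0.    1.36 -2.55] F [-0.7 -0.2  0.5] w 0.397 g 0.0
700 [0.68997067 0.08232051 0.18301176] [0.70792049 0.10004643 0.19120666] ((0.6991133689880371, 0.09149539470672607), 0.00934799574315548)
```

```bash
python3 -m crank '{"slide":[[-0.0017,-0.0006,0.01],[-0.0017,-0.0006,0.03],[-0.0017,-0.0006,0.05],[-0.0017,-0.0006,0.063],[-0.0017,-0.0006,0.071],[-0.0017,-0.0006,0.075],[-0.0017,-0.0006,0.075],[-0.0017,-0.0006,0.075]],"delta_rot":[[0,0,0],[0,0,0],[0,0,0],[0,0,0],[0,0,0],[0,0,0],[0,0,0],[0,0,0]]}' 0.2
python3 -c "
from h import *
st()"
python3 -m crank '{"slide":[[0,0,0],[0,0,0],[0,0,0],[0,0,0],[0,0,0],[0,0,0]],"delta_rot":[[0,0,0],[0,0,0],[0,0,0],[0,0,0],[0,0,0],[0,0,0]]}' 0.8 25
python3 -c "
from h import *
print(st()['torque'])"
```

```text
clock: 13.58
tool_pos: [0.6999, 0.0912, 0.1864]
orientation: [-1.431, 2.796, -0.0]
ft_force: [-0.1, -0.4, 0.2]
gripper_width: 0.396
grip_force: 0.0
13.58 [0.6999 0.0912 0.1864] yaw -125.81 j [-0.03  0.42  1.45 -0.    1.27 -2.55] F [-0.1 -0.4  0.2] w 0.396 g 0.0
clock: 14.08
tool_pos: [0.6986, 0.0925, 0.1874]
orientation: [1.431, -2.795, -0.005]
ft_force: [-7.6, 3.0, 4.5]
gripper_width: 0.197
grip_force: 25.2
14.08 [0.6986 0.0925 0.1874] yaw -125.78 j [-0.03  0.42  1.45  0.    1.28 -2.55] F [-7.6  3.   4.5] w 0.197 g 25.2
[ 0.53317512  1.19849215 -0.04634526]
```

```bash
python3 -m crank '{"slide":[[0,0.001,-0.001],[0,0.0024,-0.003],[0,0.0024,-0.003],[0,0.0024,-0.003]],"delta_rot":[[0,0,0],[0,0,0],[0,0,0],[0,0,0]]}'
python3 -c "
from h import *
print(st()['torque'])"
```

```text
clock: 14.42
tool_pos: [0.6982, 0.0925, 0.1876]
orientation: [-1.431, 2.797, 0.001]
ft_force: [2.9, 2.5, -5.6]
gripper_width: 0.197
grip_force: 25.1
14.42 [0.6982 0.0925 0.1876] yaw -125.81 j [-0.03  0.42  1.45  0.    1.27 -2.55] F [ 2.9  2.5 -5.6] w 0.197 g 25.1
[ 0.27440151 -0.35468456  0.02819162]
```

```bash
python3 -m crank '{"slide":[[-0.001,0,0.0015],[-0.001,0,0.0015],[-0.001,0,0.0015],[-0.001,0,0.0015],[-0.001,0,0.0015],[-0.001,0,0.0015],[-0.001,0,0.0015],[-0.001,0,0.0015],[-0.001,0,0.0015],[-0.001,0,0.0015]],"delta_rot":[[0,0,0.05],[0,0,0.15],[0,0,0.25],[0,0,0.35],[0,0,0.45],[0,0,0.55],[0,0,0.65],[0,0,0.75],[0,0,0.85],[0,0,0.95]]}'
python3 -c "
from h import *
print(st()['torque'])"
python3 -m crank '{"slide":[[0,0,0],[0,0,0],[0,0,0],[0,0,0],[0,0,0],[0,0,0],[0,0,0],[0,0,0],[0,0,0],[0,0,0]],"delta_rot":[[0,0,0.1],[0,0,0.2],[0,0,0.3],[0,0,0.4],[0,0,0.5],[0,0,0.6],[0,0,0.7],[0,0,0.8],[0,0,0.9],[0,0,1]]}'
python3 -c "
from h import *
print(st()['torque'])"
```

```text
clock: 15.25
tool_pos: [0.6983, 0.0927, 0.1875]
orientation: [0.307, -3.125, 0.0]
ft_force: [-2.8, 0.4, -1.3]
gripper_width: 0.195
grip_force: 25.5
15.25 [0.6983 0.0927 0.1875] yaw -168.78 j [-0.03  0.42  1.45 -0.    1.28 -1.79] F [-2.8  0.4 -1.3] w 0.195 g 25.5
[ 0.0442845   0.36678719 -0.00711664]
clock: 16.08
tool_pos: [0.6982, 0.0928, 0.1875]
orientation: [-0.912, -3.005, 0.001]
ft_force: [-1.8, 0.8, -1.4]
gripper_width: 0.198
grip_force: 25.5
16.08 [0.6982 0.0928 0.1875] yaw 146.22 j [-0.03  0.42  1.45 -0.    1.28 -1.01] F [-1.8  0.8 -1.4] w 0.198 g 25.5
[ 0.08130175  0.45952348 -0.00880438]
```

```bash
python3 -m crank '{"slide":[[0,0,0],[0,0,0],[0,0,0],[0,0,0],[0,0,0],[0,0,0],[0,0,0],[0,0,0],[0,0,0],[0,0,0]],"delta_rot":[[0,0,0.1],[0,0,0.2],[0,0,0.3],[0,0,0.4],[0,0,0.5],[0,0,0.6],[0,0,0.7],[0,0,0.8],[0,0,0.9],[0,0,1]]}' >/dev/null
python3 -c "
from h import *
print(st()['torque'])"
python3 -m crank '{"slide":[[0,0,0],[0,0,0],[0,0,0],[0,0,0],[0,0,0]],"delta_rot":[[0,0,0.1],[0,0,0.2],[0,0,0.3],[0,0,0.4],[0,0,0.5]]}' >/dev/null
python3 -c "
from h import *
print(st()['torque'])"
python3 -m crank '{"slide":[[0,0,0],[0,0,0],[0,0,0],[0,0,0],[0,0,0]],"delta_rot":[[0,0,0.1],[0,0,0.2],[0,0,0.3],[0,0,0.4],[0,0,0.4]]}' >/dev/null
python3 -c "
from h import *
print(st()['torque'])"
```

```text
16.92 [0.6983 0.0929 0.1875] yaw 101.22 j [-0.03  0.42  1.45 -0.    1.28 -0.22] F [-2.2  1.2 -1.9] w 0.195 g 25.5
[0.14362072 0.39143165 0.0181577 ]
17.33 [0.6983 0.0929 0.1875] yaw 78.72 j [-0.03  0.42  1.45  0.    1.28  0.17] F [-1.9  0.2 -2.4] w 0.196 g 25.5
[ 0.25113525  0.37673567 -0.00120088]
17.75 [0.6983 0.093  0.1875] yaw 60.87 j [-0.03  0.42  1.45  0.    1.28  0.48] F [-2.7  0.9 -0.4] w 0.196 g 25.5
[ 0.2518663   0.46802128 -0.0456219 ]
```

```bash
python3 - <<'E'
from h import *
from plant import manip
p,d=manip.read_camera("wrist");c=manip.get_calibration("wrist");cv2.imwrite("pics/w7.png",p[...,::-1])
def px(X,c):
    q=R.from_rotvec(c['rotation']).as_matrix().T@(np.asarray(X)-c['xyz']);r=np.hypot(q[0],q[1]);k=np.arctan2(r,q[2])*c['fx']/r
    return c['cx']+q[0]*k,c['cy']+q[1]*k
u,v=px([.6985,.092,.155],c);print(u,v)
o=[]
for f,(cu,cv) in (("w5",(282,325)),("w6",(282,300)),("w7",(int(u),int(v)))):
    im=cv2.imread(f"pics/{f}.png");o.append(cv2.resize(im[cv-45:cv+45,cu-33:cu+33],(264,360),interpolation=cv2.INTER_CUBIC))
cv2.imwrite("pics/mos.png",np.hstack(o))
E
```

```text
277.3540434141388 257.39760969991664
```

View pics/mos.png

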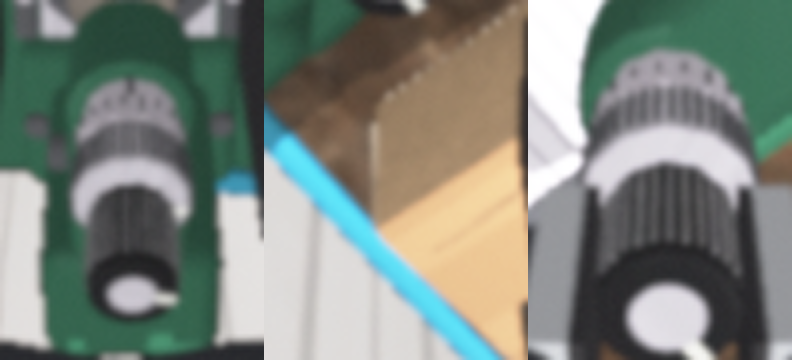

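The mosaic's third panel shows the gripped cap with its white mark at (695,348) and the thimble with its scale at (670,75), all clear of the fingers. The thimble view can verify the slip. So far I've turned 3.02 rad, so the spindle must be down. Turning further here would swing the camera toward the wall, so I'll regrasp 90° back.

```bash
python3 -m crank '{"slide":[[0,0,0],[0,0,0],[0,0,0],[0,0,0],[0,0,0]],"delta_rot":[[0,0,0],[0,0,0],[0,0,0],[0,0,0],[0,0,0]]}' 0.25
python3 -m crank '{"slide":[[0,0,0],[0,0,0],[0,0,0],[0,0,0],[0,0,0],[0,0,0],[0,0,0],[0,0,0],[0,0,0],[0,0,0]],"delta_rot":[[0,0,-0.1],[0,0,-0.2],[0,0,-0.3],[0,0,-0.4],[0,0,-0.5],[0,0,-0.6],[0,0,-0.7],[0,0,-0.8],[0,0,-0.9],[0,0,-1]]}' >/dev/null
python3 -m crank '{"slide":[[0,0,0],[0,0,0],[0,0,0],[0,0,0],[0,0,0],[0,0,0],[0,0,0],[0,0,0],[0,0,0],[0,0,0]],"delta_rot":[[0,0,-0.1],[0,0,-0.2],[0,0,-0.3],[0,0,-0.4],[0,0,-0.5],[0,0,-0.6],[0,0,-0.7],[0,0,-0.8],[0,0,-0.9],[0,0,-1]]}' >/dev/null
python3 -c "
from h import *
st()"
python3 -m crank '{"slide":[[0,0,0],[0,0,0],[0,0,0],[0,0,0],[0,0,0],[0,0,0]],"delta_rot":[[0,0,0],[0,0,0],[0,0,0],[0,0,0],[0,0,0],[0,0,0]]}' 0.8 25
python3 -c "
from h import *
from plant import manip
st();p,d=manip.read_camera('wrist');cv2.imwrite('pics/a0.png',p[...,::-1])"
```

```text
clock: 18.22
tool_pos: [0.699, 0.0928, 0.1876]
orientation: [2.707, 1.593, 0.001]
ft_force: [-1.1, 0.0, 0.5]
gripper_width: 0.373
grip_force: 0.0
19.88 [0.6988 0.0928 0.1873] yaw 151.18 j [-0.03  0.42  1.45 -0.    1.27 -1.1 ] F [-1.5  0.2 -0.8] w 0.374 g 0.0
clock: 20.38
tool_pos: [0.6987, 0.0927, 0.1874]
orientation: [0.789, 3.041, -0.0]
ft_force: [-1.8, -1.3, 2.1]
gripper_width: 0.198
grip_force: 24.5
20.38 [0.6987 0.0927 0.1874] yaw 150.91 j [-0.03  0.42  1.45 -0.    1.27 -1.09] F [-1.8 -1.3  2.1] w 0.198 g 24.5
```

```bash
python3 -m crank '{"slide":[[0,0,0],[0,0,0],[0,0,0],[0,0,0]],"delta_rot":[[0,0,0.03],[0,0,0.06],[0,0,0.06],[0,0,0.06]]}' >/dev/null
python3 - <<'E'
from h import *
from plant import manip
st();p,d=manip.read_camera('wrist');cv2.imwrite('pics/a1.png',p[...,::-1])
E
python3 -m crank '{"slide":[[0,0,0],[0,0,0],[0,0,0],[0,0,0]],"delta_rot":[[0,0,0.03],[0,0,0.06],[0,0,0.06],[0,0,0.06]]}' >/dev/null
python3 - <<'E'
from h import *
from plant import manip
st();p,d=manip.read_camera('wrist');cv2.imwrite('pics/a2.png',p[...,::-1])
g=[cv2.imread(f'pics/a{i}.png',0).astype(np.float32) for i in range(3)]
# in w7 crop: origin (277-33,257-45), scale 4 ; thimble knurl/scale (620..720-528,55..130), cap ribs (630..710-528,180..240)
def reg(x0,x1,y0,y1):return slice(212+y0//4,212+y1//4),slice(244+x0//4,244+x1//4)
for n,r in(('scale',reg(104,184,50,84)),('knurl',reg(92,196,90,130)),('cap',reg(92,196,180,240))):
    for i in(0,1):
        a,b=g[i][r],g[i+1][r];print(n,i,cv2.phaseCorrelate(a,b,cv2.createHanningWindow(a.shape[::-1],cv2.CV_32F)),abs(a-b).mean())
E
```

```text
20.77 [0.6987 0.0927 0.1874] yaw 148.23 j [-0.03  0.42  1.45 -0.    1.27 -1.04] F [-1.9 -2.3  3.5] w 0.194 g 24.7
21.15 [0.6987 0.0928 0.1873] yaw 145.53 j [-0.03  0.42  1.45 -0.    1.27 -1.  ] F [-2.2 -3.4  3.7] w 0.198 g 24.8
scale 0 ((-0.025113708578873073, 0.5828535108250277), 0.9263457669152154) 0.48384708
scale 1 ((-0.6600612733800091, 0.08407099431906495), 0.6024965114063687) 19.265444
knurl 0 ((0.34985529754388445, -0.1964003505186378), 0.9950616695262767) 1.823077
knurl 1 ((0.863721923511541, -0.03452440001497514), 1.091652391575001) 4.076923
cap 0 ((0.3529645104848491, 0.8315241268141511), 0.8283338358372818) 1.7358974
cap 1 ((0.6585639489253623, 0.5742609874968689), 0.8477529778892612) 2.2410257
```

```bash
cat > snap.py <<'E'
import sys
from h import *
from plant import manip
st();p,d=manip.read_camera('wrist');cv2.imwrite(f'pics/{sys.argv[1]}.png',p[...,::-1])
E
python3 -m crank '{"slide":[[0,0,0],[0,0,0],[0,0,0],[0,0,0]],"delta_rot":[[0,0,0.1],[0,0,0.2],[0,0,0.2],[0,0,0.2]]}' >/dev/null; python3 snap.py a3
python3 -m crank '{"slide":[[0,0,0],[0,0,0],[0,0,0],[0,0,0]],"delta_rot":[[0,0,0.1],[0,0,0.2],[0,0,0.2],[0,0,0.2]]}' >/dev/null; python3 snap.py a4
python3 -m crank '{"slide":[[0,0,0],[0,0,0],[0,0,0],[0,0,0]],"delta_rot":[[0,0,0.1],[0,0,0.2],[0,0,0.2],[0,0,0.2]]}' >/dev/null; python3 snap.py a5
python3 - <<'E'
from h import *
o=[]
for f in ('w7','a0','a1','a2','a3','a4','a5'):
    im=cv2.imread(f"pics/{f}.png")[214:274,248:306];o.append(cv2.resize(im,(58*4,60*4),interpolation=cv2.INTER_CUBIC)[:,16:-16])
z=np.zeros_like(o[0])
cv2.imwrite("pics/mos2.png",np.vstack([np.hstack(o[:4])[:, :800],np.hstack(o[4:]+[z])[:, :800]]))
E
```

```text
21.53 [0.6987 0.0927 0.1873] yaw 136.65 j [-0.03  0.42  1.45 -0.    1.27 -0.84] F [-2.8 -3.6  4. ] w 0.191 g 24.8
21.92 [0.6987 0.0927 0.1873] yaw 127.71 j [-0.03  0.42  1.45 -0.    1.27 -0.69] F [-3.9 -4.2  5.1] w 0.196 g 24.9
22.3 [0.6986 0.0927 0.1874] yaw 118.71 j [-0.03  0.42  1.45 -0.    1.27 -0.53] F [-2.7 -4.5  4.9] w 0.196 g 24.9
```

View pics/mos2.png

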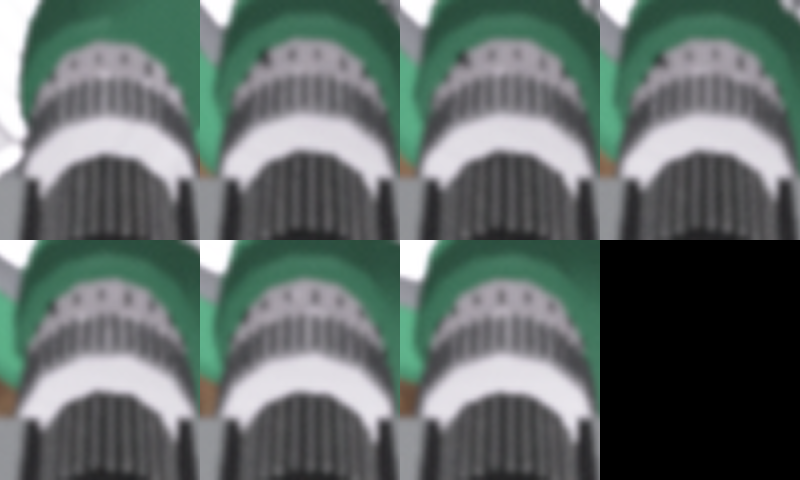

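The mosaic shows the cap ribs, the thimble shoulder and the knurl (y≈95 in the top row, 335 in the bottom), all visible and unobstructed. I'll quantify knurl shift against cap shift numerically.

```bash
python3 - <<'E'
from h import *
g={f:cv2.imread(f'pics/{f}.png',0).astype(np.float32) for f in('w7','a0','a1','a2','a3','a4','a5')}
def best(a,b,r0,r1,c0,c1):
    o=[]
    A=cv2.resize(a[r0:r1,c0:c1],None,fx=4,fy=4,interpolation=2)
    B=cv2.resize(b[r0:r1,c0-5:c1+5],None,fx=4,fy=4,interpolation=2)
    s=cv2.matchTemplate(B,A,cv2.TM_CCOEFF_NORMED).max(0) if 0 else cv2.matchTemplate(B,A,cv2.TM_CCOEFF_NORMED)[0]
    i=s.argmax();return round((i-20)/4,2),s[i].round(3),'at0',s[20].round(3)
for n,w in dict(scale=(226,231,266,287),knurl=(234,242,264,290),cap=(258,270,266,287)).items():
    for x,y in(('a0','a1'),('a0','a2'),('a2','a3'),('a3','a4'),('a4','a5')):print(n,x,y,*best(g[x],g[y],*w))
E
```

```text
scale a0 a1 -0.25 0.993 at0 0.988
scale a0 a2 -1.0 0.971 at0 0.901
scale a2 a3 -2.75 0.908 at0 0.422
scale a3 a4 -3.0 0.786 at0 0.275
scale a4 a5 -3.0 0.86 at0 0.241
knurl a0 a1 0.0 0.98 at0 0.98
knurl a0 a2 -0.5 0.952 at0 0.893
knurl a2 a3 -0.25 0.94 at0 0.936
knurl a3 a4 0.0 0.932 at0 0.932
knurl a4 a5 0.0 0.964 at0 0.964
cap a0 a1 0.0 0.954 at0 0.954
cap a0 a2 -0.25 0.932 at0 0.913
cap a2 a3 0.0 0.96 at0 0.96
cap a3 a4 0.0 0.971 at0 0.971
cap a4 a5 0.0 0.986 at0 0.986
```

```bash
python3 - <<'E'
from h import *
for f in('a0','a1','a2','a3','a5'):
    g=cv2.imread(f'pics/{f}.png',0).astype(float)
    print(f,'knurl',g[236:240,256:298].mean(0).astype(int).tolist())
for f in('a0','a3'):
    g=cv2.imread(f'pics/{f}.png',0).astype(float)
    print(f,'scale',g[227:230,262:292].mean(0).astype(int).tolist())
E
```

```text
a0 knurl [100, 97, 98, 97, 106, 121, 126, 119, 108, 105, 109, 98, 96, 106, 97, 97, 111, 109, 103, 117, 125, 110, 108, 122, 117, 103, 111, 119, 104, 99, 113, 108, 96, 97, 95, 93, 102, 109, 118, 124, 113, 99]
a1 knurl [98, 96, 97, 98, 107, 121, 126, 120, 110, 109, 110, 99, 97, 106, 97, 98, 113, 108, 102, 117, 125, 110, 109, 121, 116, 102, 110, 117, 101, 101, 116, 109, 97, 101, 96, 95, 106, 113, 122, 126, 112, 99]
a2 knurl [97, 95, 96, 100, 113, 125, 128, 121, 116, 117, 107, 95, 100, 97, 93, 103, 110, 102, 106, 121, 117, 108, 120, 126, 110, 107, 120, 113, 99, 107, 114, 100, 95, 102, 96, 97, 109, 116, 125, 123, 109, 98]
a3 knurl [101, 95, 99, 106, 113, 119, 126, 126, 117, 113, 102, 94, 99, 96, 98, 112, 115, 103, 109, 120, 112, 107, 127, 130, 112, 108, 122, 115, 102, 108, 106, 95, 95, 100, 98, 108, 119, 121, 125, 128, 120, 102]
a5 knurl [97, 92, 96, 104, 114, 119, 125, 124, 118, 116, 106, 100, 109, 103, 96, 106, 112, 103, 108, 121, 113, 111, 131, 134, 114, 110, 121, 111, 99, 109, 110, 98, 102, 110, 104, 104, 111, 120, 131, 134, 124, 106]
a0 scale [96, 97, 99, 99, 91, 79, 83, 113, 141, 153, 153, 148, 135, 135, 150, 159, 160, 157, 147, 140, 149, 157, 160, 159, 149, 134, 134, 136, 130, 119]
a3 scale [95, 94, 92, 98, 116, 134, 142, 144, 135, 132, 147, 158, 161, 158, 145, 139, 149, 160, 163, 161, 150, 127, 125, 145, 156, 157, 147, 128, 115, 108]
```

Knurl pitch is about 9°, so my 9° steps alias. I'll test with half-pitch steps of 4.5°.

```bash
python3 snap.py b0
python3 -m crank '{"slide":[[0,0,0],[0,0,0],[0,0,0],[0,0,0]],"delta_rot":[[0,0,0.1],[0,0,0.1],[0,0,0.1],[0,0,0.1]]}' >/dev/null; python3 snap.py b1
python3 -m crank '{"slide":[[0,0,0],[0,0,0],[0,0,0],[0,0,0]],"delta_rot":[[0,0,0.1],[0,0,0.1],[0,0,0.1],[0,0,0.1]]}' >/dev/null; python3 snap.py b2
python3 - <<'E'
from h import *
for f in('a5','b0','b1','b2'):
    g=cv2.imread(f'pics/{f}.png',0).astype(float)
    print(f,'knurl',g[236:240,262:294].mean(0).astype(int).tolist())
    print(f,'scale',g[227:230,262:292].mean(0).astype(int).tolist())
    print(f,'cap',g[262:266,262:292].mean(0).astype(int).tolist())
E
```

```text
22.35 [0.6986 0.0927 0.1873] yaw 118.71 j [-0.03  0.42  1.45 -0.    1.27 -0.53] F [-2.9 -4.3  5.4] w 0.198 g 24.9
22.73 [0.6986 0.0927 0.1874] yaw 114.21 j [-0.03  0.42  1.45 -0.    1.27 -0.45] F [-3.5 -4.4  5.2] w 0.196 g 24.9
23.12 [0.6986 0.0927 0.1873] yaw 109.71 j [-0.03  0.42  1.45 -0.    1.27 -0.37] F [-2.6 -4.   5.6] w 0.192 g 24.9
a5 knurl [125, 124, 118, 116, 106, 100, 109, 103, 96, 106, 112, 103, 108, 121, 113, 111, 131, 134, 114, 110, 121, 111, 99, 109, 110, 98, 102, 110, 104, 104, 111, 120]
a5 scale [95, 96, 98, 105, 122, 139, 148, 148, 137, 135, 149, 161, 164, 157, 141, 129, 145, 160, 164, 163, 154, 137, 137, 153, 160, 156, 146, 132, 124, 117]
a5 cap [78, 90, 90, 86, 79, 76, 81, 75, 72, 83, 82, 67, 68, 80, 75, 59, 66, 81, 75, 63, 71, 84, 75, 66, 78, 84, 77, 82, 85, 79]
b0 knurl [125, 124, 118, 116, 105, 101, 109, 103, 96, 106, 112, 103, 108, 121, 113, 110, 131, 134, 115, 110, 121, 111, 99, 109, 110, 99, 102, 110, 104, 103, 111, 120]
b0 scale [94, 96, 97, 106, 121, 138, 148, 148, 137, 135, 150, 161, 163, 158, 141, 128, 145, 161, 164, 163, 155, 138, 138, 153, 160, 157, 14
[... 351 characters left out ...]
, 136, 131, 140, 155, 163, 163, 154, 135, 138, 154, 163, 164, 160, 147, 140, 151, 161, 163, 158, 144, 131, 133, 132, 119]
b1 cap [77, 90, 90, 86, 78, 76, 81, 75, 71, 83, 82, 68, 68, 80, 75, 59, 66, 80, 75, 62, 72, 84, 76, 67, 79, 85, 77, 82, 85, 79]
b2 knurl [128, 124, 120, 120, 108, 99, 102, 98, 98, 112, 115, 107, 114, 126, 115, 110, 129, 132, 113, 111, 124, 115, 103, 112, 113, 101, 98, 101, 99, 106, 118, 126]
b2 scale [95, 96, 101, 110, 120, 124, 129, 144, 157, 162, 155, 137, 129, 148, 163, 166, 165, 156, 141, 144, 158, 164, 164, 157, 143, 140, 145, 144, 132, 118]
b2 cap [78, 91, 91, 88, 80, 78, 83, 77, 73, 83, 82, 67, 68, 81, 76, 61, 67, 81, 76, 64, 72, 85, 77, 67, 78, 85, 77, 81, 85, 80]
```

Confirmed: between steps the cap ribs stay fixed in view while the knurl shifts half a pitch, so the clutch is slipping. Slip so far is at least 0.78 rad. I'll turn about 0.8 rad more, release, and compare the thimble before and after the release.

```bash
python3 -m crank '{"slide":[[0,0,0],[0,0,0],[0,0,0],[0,0,0],[0,0,0],[0,0,0],[0,0,0],[0,0,0],[0,0,0],[0,0,0]],"delta_rot":[[0,0,0.1],[0,0,0.2],[0,0,0.3],[0,0,0.4],[0,0,0.5],[0,0,0.6],[0,0,0.7],[0,0,0.8],[0,0,0.9],[0,0,1]]}' >/dev/null
python3 -m crank '{"slide":[[0,0,0],[0,0,0],[0,0,0],[0,0,0]],"delta_rot":[[0,0,0.04],[0,0,0.06],[0,0,0.06],[0,0,0.06]]}' >/dev/null; python3 snap.py c0
python3 -m crank '{"slide":[[0,0,0],[0,0,0],[0,0,0],[0,0,0],[0,0,0],[0,0,0]],"delta_rot":[[0,0,0],[0,0,0],[0,0,0],[0,0,0],[0,0,0],[0,0,0]]}' 0.25 >/dev/null;  python3 snap.py c1
python3 - <<'E'
from h import *
for f in('c0','c1'):
    g=cv2.imread(f'pics/{f}.png',0).astype(float)
    print(f,'knurl',g[236:240,262:294].mean(0).astype(int).tolist())
    print(f,'scale',g[227:230,262:292].mean(0).astype(int).tolist())
    print(f,'cap',g[262:266,262:292].mean(0).astype(int).tolist())
E
```

```text
24.33 [0.6983 0.0927 0.1873] yaw 62.01 j [-0.03  0.42  1.45 -0.    1.28  0.46] F [-4.7 -4.3  5.8] w 0.196 g 25.0
24.88 [0.6986 0.0932 0.1869] yaw 61.87 j [-0.03  0.42  1.45  0.    1.27  0.46] F [-0.7 -0.3  0.2] w 0.376 g 0.0
c0 knurl [129, 132, 126, 120, 111, 113, 117, 106, 106, 118, 108, 102, 117, 121, 109, 116, 129, 122, 114, 126, 124, 106, 109, 119, 106, 99, 114, 113, 111, 122, 125, 133]
c0 scale [91, 93, 96, 99, 111, 127, 141, 143, 137, 141, 154, 160, 159, 150, 134, 134, 151, 159, 162, 158, 145, 137, 147, 158, 160, 156, 145, 131, 122, 114]
c0 cap [86, 97, 95, 90, 83, 78, 84, 83, 75, 82, 87, 73, 67, 81, 81, 64, 63, 81, 81, 65, 68, 84, 81, 67, 73, 83, 77, 79, 86, 81]
c1 knurl [134, 138, 136, 137, 139, 124, 114, 121, 112, 103, 112, 117, 107, 114, 127, 121, 115, 131, 131, 111, 110, 123, 112, 104, 118, 122, 115, 119, 128, 132, 144, 156]
c1 scale [91, 93, 94, 96, 101, 110, 119, 129, 142, 151, 155, 152, 142, 140, 153, 161, 163, 161, 152, 140, 147, 157, 160, 158, 150, 139, 129, 120, 111, 103]
c1 cap [178, 143, 112, 90, 81, 83, 80, 77, 85, 83, 72, 77, 84, 73, 63, 77, 84, 68, 59, 76, 83, 68, 65, 82, 82, 75, 85, 90, 80, 85]
```

After the release, both the cap and the thimble went back about 5°: sideways preload on the pads dragged the cap anticlockwise as they opened. I'll regrasp, take up those few degrees, null the side force and release again.

```bash
python3 -m crank '{"slide":[[0,0,0],[0,0,0],[0,0,0],[0,0,0],[0,0,0],[0,0,0],[0,0,0],[0,0,0],[0,0,0],[0,0,0]],"delta_rot":[[0,0,-0.1],[0,0,-0.2],[0,0,-0.3],[0,0,-0.4],[0,0,-0.5],[0,0,-0.6],[0,0,-0.7],[0,0,-0.8],[0,0,-0.8],[0,0,-0.8]]}' >/dev/null; python3 snap.py d0
python3 -m crank '{"slide":[[0,0,0],[0,0,0],[0,0,0],[0,0,0],[0,0,0],[0,0,0]],"delta_rot":[[0,0,0],[0,0,0],[0,0,0],[0,0,0],[0,0,0],[0,0,0]]}' 0.8 20 >/dev/null; python3 snap.py d1
python3 -m crank '{"slide":[[0,0,0],[0,0,0],[0,0,0],[0,0,0],[0,0,0],[0,0,0]],"delta_rot":[[0,0,0.05],[0,0,0.15],[0,0,0.25],[0,0,0.35],[0,0,0.35],[0,0,0.35]]}' >/dev/null; python3 snap.py d2
cat > prof.py <<'E'
import sys
from h import *
for f in sys.argv[1:]:
    g=cv2.imread(f'pics/{f}.png',0).astype(float)
    for n,r,k in(('knurl',slice(236,240),3.4),('scale',slice(227,230),6.5),('cap',slice(262,266),3.9)):
        y=g[r,266:290].mean(0);x=np.arange(24);y=y-np.polyval(np.polyfit(x,y,3),x)
        w=np.hanning(24);z=(y*w*np.exp(-2j*np.pi*x/k)).sum();print(f,n,'phase px',round(-np.angle(z)/2/np.pi*k,2),'of',k,end='; ')
    print()
E
python3 prof.py b0 b1 b2 c0 c1 d0 d1 d2
python3 - <<'E'
from h import *
from plant import manip
s=manip.state();print('F tool',R.from_rotvec(s['orientation']).inv().apply(s['ft_force']))
E
```

```text
25.77 [0.6987 0.0929 0.1872] yaw 97.73 j [-0.03  0.42  1.45  0.    1.27 -0.16] F [-0.4 -0.3 -0.7] w 0.375 g 0.0
26.32 [0.6984 0.0929 0.1873] yaw 97.84 j [-0.03  0.42  1.45 -0.    1.28 -0.16] F [-3.3 -1.   3.2] w 0.195 g 20.9
26.87 [0.6985 0.0929 0.1873] yaw 82.2 j [-0.03  0.42  1.45 -0.    1.28  0.11] F [-5.1 -0.4  4. ] w 0.194 g 20.9
b0 knurl phase px -1.01 of 3.4; b0 scale phase px 1.21 of 6.5; b0 cap phase px 1.53 of 3.9; 
b1 knurl phase px 0.65 of 3.4; b1 scale phase px -0.3 of 6.5; b1 cap phase px 1.52 of 3.9; 
b2 knurl phase px -1.03 of 3.4; b2 scale phase px -1.88 of 6.5; b2 cap phase px 1.53 of 3.9; 
c0 knurl phase px -1.55 of 3.4; c0 scale phase px 0.75 of 6.5; c0 cap phase px 1.79 of 3.9; 
c1 knurl phase px -0.04 of 3.4; c1 scale phase px -1.09 of 6.5; c1 cap phase px 0.13 of 3.9; 
d0 knurl phase px -0.61 of 3.4; d0 scale phase px -1.53 of 6.5; d0 cap phase px -0.44 of 3.9; 
d1 knurl phase px -0.06 of 3.4; d1 scale phase px -0.99 of 6.5; d1 cap phase px 0.1 of 3.9; 
d2 knurl phase px -1.19 of 3.4; d2 scale phase px 1.23 of 6.5; d2 cap phase px 0.04 of 3.9; 
F tool [-1.8423057  -4.74647926 -2.53689291]
```

```bash
python3 -m crank '{"slide":[[-0.0005,-0.0013,-0.0008],[-0.0005,-0.0013,-0.0008],[-0.0005,-0.0013,-0.0008],[-0.0005,-0.0013,-0.0008]],"delta_rot":[[0,0,0.02],[0,0,0.04],[0,0,0.04],[0,0,0.04]]}' >/dev/null; python3 snap.py e0
python3 - <<'E'
from h import *
from plant import manip
s=manip.state();T=R.from_rotvec(s['orientation']).inv();print('F tool',T.apply(s['ft_force']),T.apply(s['torque']))
E
```

```text
27.25 [0.6981 0.0928 0.1874] yaw 80.3 j [-0.03  0.42  1.45  0.    1.27  0.14] F [ 3.1  1.1 -3. ] w 0.196 g 20.4
F tool [1.0245484  3.77832897 3.80603981] [-0.64089577  0.29923719  0.0211225 ]
```

```bash
python3 -m crank '{"slide":[[0.0002,0.0006,0.0005],[0.0002,0.0006,0.0005],[0.0002,0.0006,0.0005],[0.0002,0.0006,0.0005]],"delta_rot":[[0,0,0.02],[0,0,0.03],[0,0,0.03],[0,0,0.03]]}' >/dev/null; python3 snap.py e1
python3 - <<'E'
from h import *
from plant import manip
s=manip.state();T=R.from_rotvec(s['orientation']).inv();print('F tool',T.apply(s['ft_force']),T.apply(s['torque']))
E
python3 -m crank '{"slide":[[0,0,0],[0,0,0],[0,0,0],[0,0,0],[0,0,0]],"delta_rot":[[0,0,0],[0,0,0],[0,0,0],[0,0,0],[0,0,0]]}' 0.3 >/dev/null; python3 snap.py e2
python3 prof.py e0 e1 e2
```

```text
27.63 [0.6982 0.0928 0.1874] yaw 78.94 j [-0.03  0.42  1.45  0.    1.27  0.16] F [ 1.9 -0.6 -1.7] w 0.197 g 20.5
F tool [1.83868774 3.06497176 2.50647107] [-0.35746904  0.23624523  0.03917815]
28.1 [0.6981 0.0927 0.1876] yaw 78.94 j [-0.03  0.42  1.45 -0.    1.27  0.16] F [ 0.1  0.8 -0.4] w 0.351 g 0.0
e0 knurl phase px -1.17 of 3.4; e0 scale phase px 1.22 of 6.5; e0 cap phase px 0.71 of 3.9; 
e1 knurl phase px -1.69 of 3.4; e1 scale phase px 0.6 of 6.5; e1 cap phase px 0.58 of 3.9; 
e2 knurl phase px 0.13 of 3.4; e2 scale phase px -0.79 of 6.5; e2 cap phase px -0.72 of 3.9;
```

Both releases show the same spring-back of about 4°. To tell elastic relaxation from finger drag, I'll regrasp, turn slightly, and open while still turning clockwise. Then I'll compare the thimble from the same unloaded pose.

```bash
python3 -m crank '{"slide":[[0,0,0],[0,0,0],[0,0,0],[0,0,0],[0,0,0],[0,0,0]],"delta_rot":[[0,0,0],[0,0,0],[0,0,0],[0,0,0],[0,0,0],[0,0,0]]}' 0.8 20 >/dev/null
python3 -m crank '{"slide":[[0,0,0],[0,0,0],[0,0,0],[0,0,0]],"delta_rot":[[0,0,0.05],[0,0,0.1],[0,0,0.15],[0,0,0.2]]}' >/dev/null
python3 -m crank '{"slide":[[0,0,0],[0,0,0],[0,0,0],[0,0,0],[0,0,0]],"delta_rot":[[0,0,0.06],[0,0,0.12],[0,0,0.18],[0,0,0.24],[0,0,0.3]]}' 0.3 >/dev/null; python3 snap.py f0
python3 -m crank '{"slide":[[0,0,0],[0,0,0],[0,0,0],[0,0,0],[0,0,0],[0,0,0],[0,0,0],[0,0,0]],"delta_rot":[[0,0,-0.1],[0,0,-0.2],[0,0,-0.3],[0,0,-0.4],[0,0,-0.5],[0,0,-0.5],[0,0,-0.5],[0,0,-0.5]]}' >/dev/null; python3 snap.py f1
python3 prof.py e2 f0 f1
```

```text
29.4 [0.6979 0.0928 0.1871] yaw 56.31 j [-0.03  0.42  1.45  0.    1.27  0.56] F [-0.2 -0.1 -0.5] w 0.352 g 0.0
30.12 [0.698  0.0928 0.1873] yaw 78.87 j [-0.03  0.42  1.45  0.    1.27  0.17] F [ 0.4  0.7 -0.5] w 0.35 g 0.0
e2 knurl phase px 0.13 of 3.4; e2 scale phase px -0.79 of 6.5; e2 cap phase px -0.72 of 3.9; 
f0 knurl phase px -1.38 of 3.4; f0 scale phase px -2.26 of 6.5; f0 cap phase px 1.57 of 3.9; 
f1 knurl phase px 0.26 of 3.4; f1 scale phase px -0.75 of 6.5; f1 cap phase px 0.85 of 3.9;
```

The thimble returns to the same rest angle, within 0.3°, however the fingers open. So this is the elastic settling of the clamp and not loosening. I'll withdraw, do a final numeric check and hand in.

```bash
python3 -m crank '{"slide":[[0,0,-0.01],[0,0,-0.04],[0,0,-0.08],[0,0,-0.12],[0,0,-0.14],[0,0,-0.14],[0,0,-0.14]],"delta_rot":[[0,0,0],[0,0,0],[0,0,0],[0,0,0],[0,0,0],[0,0,0],[0,0,0]]}' >/dev/null
python3 - <<'E'
from h import *
from plant import manip
st();x0=np.array([.698,.0895]);a=np.radians(9.2);e=np.array([np.cos(a),np.sin(a)]);n=np.array([-e[1],e[0]])
for nm in("top","scene"):
    c=manip.get_calibration(nm);p,d=manip.read_camera(nm);W=cloud(p,d,c);Z=W[...,2]
    L=np.dstack([(W[...,:2]-x0)@e,(W[...,:2]-x0)@n])
    k=(abs(Z-.076)<.006)&(abs(L[...,1])<.02)&(L[...,0]>-.09)&(L[...,0]<-.04);print(nm,'tab',k.sum(),L[k].mean(0) if k.sum() else'')
    z=np.load(f"pics/{nm}0.npz")['p'];df=np.abs(z.astype(int)-p).max(2)>60
    lab,N,stt,cen=None,*cv2.connectedComponentsWithStats(df.astype(np.uint8))[0:1],*cv2.connectedComponentsWithStats(df.astype(np.uint8))[2:]
    print([(stt[i].tolist()) for i in range(1,N) if stt[i][4]>15])
E
```

```text
30.75 [0.6984 0.0928 0.2933] yaw 78.93 j [-0.03  0.34  1.36 -0.    1.44  0.16] F [-0.3  0.3 -1. ] w 0.351 g 0.0
top tab 3 [-0.06721656 -0.01329915]
[[216, 96, 62, 154, 5161], [263, 105, 2, 24, 27], [275, 131, 17, 2, 34], [114, 133, 33, 2, 60], [294, 134, 8, 15, 79], [241, 136, 17, 9, 94], [137, 193, 13, 10, 71], [308, 207, 9, 9, 63], [101, 213, 18, 10, 63], [216, 247, 15, 16, 122], [213, 248, 53, 54, 1631], [258, 274, 4, 4, 16], [210, 301, 55, 31, 1131], [6, 312, 7, 6, 28], [0, 314, 221, 106, 5111], [210, 330, 14, 3, 25], [0, 340, 37, 49, 572], [240, 342, 33, 78, 1436], [43, 346, 5, 5, 22], [235, 378, 4, 10, 31], [317, 383, 8, 8, 25], [303, 389, 12, 7, 21], [258, 391, 10, 15, 93], [193, 395, 47, 15, 348], [320, 397, 12, 23, 178], [61, 406, 7, 8, 43], [76, 416, 8, 4, 22]]
scene tab 40 [-0.06788179 -0.00071705]
[[0, 0, 226, 44, 6427], [221, 0, 99, 132, 5072], [310, 10, 16, 37, 466], [15, 27, 28, 52, 1083], [0, 68, 33, 146, 1634], [14, 77, 36, 67, 1053], [304, 116, 2, 12, 23], [196, 150, 7, 23, 86], [165, 161, 27, 18, 148], [293, 168, 7, 11, 29], [335, 189, 21, 25, 165], [255, 193, 55, 42, 675], [50, 228, 37, 70, 970], [48, 238, 9, 49, 174], [294, 254, 10, 13, 76], [26, 256, 23, 35, 381], [131, 293, 18, 28, 165], [84, 302, 46, 29, 906], [242, 317, 7, 7, 21], [0, 327, 20, 8, 75], [189, 342, 11, 6, 34]]
```

```bash
python3 -c "
from plant import manip
print(manip.close_job())"
```

```text
the job is handed in; nothing more can be done
None
```

The job is handed in: the tappet stands under the spindle with the slide home, clamped by the cap's slip clutch alone, with at least about a quarter turn of slip (it could be up to about twice that). When the fingers let go, the cap and thimble settled back about 4°, to the same angle on the last two releases, so I take it as still clamped, though the final pressure could not be measured.

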